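# Turn the bead dish to the case and hold it level

### The job

Pick up the wooden bead dish by its upright tab and turn it about a quarter turn in the air, so that the end of its pouring lip is over the inside of the open clear case: in across one of the short ends, close above the rim without touching, midway across and pointing straight along the case's length. Keep the dish level and the loose bead resting in the middle of its hollow the whole time, and do not push the other things aside. Finish while holding the dish there in the air, level and still, ready to be tipped: do not put it down or let go.

Things in the scene. Friction and masses are not known exactly. Their poses are not given: they have to be found in the camera images.
- dish_tab (a point): grip tab of the wooden bead dish: upright board 60 mm wide, 9 mm thick, mid-way along its back wall, top 56 mm above the dish's underside. Point: its centre, 40 mm above the underside. Dish axes: x from tab to pouring lip, z up. Pinch across its thickness (x) from straight above, one finger in the dish; floor there is 15 mm above the underside and the bead 50 mm away: open 50 mm at most
- dish_mid (a point): lowest point of the dish's hollow, under the bead; dish axes; 65.5 mm in +x of dish_tab, 35 mm below it, 5 mm above the underside. Dish 140 (x) by 120 mm, walls 9 mm thick, 32 mm high, 0.12 to 0.25 kg. The floor rises outwards at 9 degrees, so the bead rolls off if the dish leans over 8 degrees or speeds up faster than 1.3 m/s2
- dish_lip (a point): middle of the outer end of the dish's pouring lip, upper side; dish axes; 169.5 mm in +x of dish_tab, 25 mm below it, 15 mm above the dish's underside. The lip is a straight trough 40 mm wide that sticks out 34 mm from the front wall; its own underside is 5 mm below this point. At the start it points roughly away from the robot (+x)
- dish: the whole wooden dish; origin at the centre of its underside, straight below dish_mid; dish axes (x to the lip, z up)
- bead_center (a point): centre of the loose round ceramic bead, 22 mm in diameter, 14 g, that lies in the middle of the dish. It turns as it rolls, its axes mean nothing
- case: open clear plastic case, fixed, with a few more beads in it; 90 mm (x) by 180 mm (y, its length), walls 3 mm, rim 42 mm high; origin at the centre of its underside, z up. Its lid stands open along the far long side (+x), leaning back, up to 130 mm high and 75 mm in +x of the origin. Short ends at y = -90 and +90 mm. It stands left or right of the dish
- clipper_mid (a point): bystander: white hair clipper, 175 x 48 x 42 mm, lying on the table; this point is on its axis, half-way up
- trimmer_mid (a point): bystander: black trimmer, 150 x 34 x 30 mm, lying on the table; this point is on its axis, half-way up
- comb_mid (a point): bystander: flat comb 175 mm long, 30 mm wide, 5 mm thick, lying between the dish and the case; this point is its centre
- guard_a_mid (a point): bystander: black clip-on length guard, 44 x 50 x 20 mm; this point is its centre
- guard_b_mid (a point): bystander: another length guard, 44 x 50 x 20 mm; this point is its centre
- oil_bottle_mid (a point): bystander: upright oil bottle, 32 mm thick, 105 mm high; this point is on its axis half-way up
- jar_mid (a point): bystander: glass jar with a metal lid, 68 mm thick, 75 mm high; this point is on its axis half-way up
There are look-alikes about, which are no part of the job. What is shaped like the dish but purple or turquoise is not meant.

How it is judged (in metres and radians):
On the way:
1. the dish is lifted clear of the table, level, in the fingers, with the bead in its middle (height (world z) of dish above 0.025 m and angle between dish's own z axis and vertical below 0.15 rad and horizontal distance between bead_center and dish_mid below 0.02 m and contact force between dish and the fingers above 1 N), for 0.2 s.
At the end, for the whole second after the job is handed in: Held in the fingers and still, dish clear of case and table, level within 5.7 degrees, bead within 15 mm of the middle; lip end over the case (5 mm or more past an end wall, within 30 mm of its middle line, 5 to 68 mm above the rim), along its length within 11 degrees, dish's middle beyond that end (contact force between dish and the fingers above 1 N and contact force between dish and case below 0.1 N and height (world z) of dish above 0.025 m and angle between dish's own z axis and vertical below 0.1 rad and linear speed of dish below 0.03 m/s and horizontal distance between bead_center and dish_mid below 0.015 m and angle between the x axis of dish and the y axis of case, either way round below 0.2 rad and x of dish_lip in the frame of case between -0.03 and 0.03 m and y of dish_lip in the frame of case between -0.082 and 0.082 m and z of dish_lip in the frame of case between 0.047 and 0.11 m and (y of dish_mid in the frame of case above 0.09 m or y of dish_mid in the frame of case below -0.09 m)); the arm keeps its last pose, push and grip.
It fails at once if the bead rolled out of the middle of the hollow (30 mm off) (horizontal distance between bead_center and dish_mid above 0.03 m).
It fails at once if the dish was tipped (more than 12 degrees) (angle between dish's own z axis and vertical above 0.21 rad).
It fails at once if a bystander was pushed or knocked aside (more than 25 mm) (distance of any of clipper_mid, trimmer_mid, comb_mid, guard_a_mid, guard_b_mid, oil_bottle_mid, jar_mid from where it was at the start of the episode above 0.025 m).
It also fails if it takes over 48 s, if anything falls off the work surface, if the arm or the gripper's body presses on something with over 40 N, if the wrist force passes 120 N, or if a joint passes its speed limit or range.

### The arm

A 7-joint arm with a two-finger parallel gripper is mounted at the origin on the work surface. World frame = base frame: x ahead of the robot, y to its left, z up, the work surface at z = 0. Lengths are in m, angles in degrees, forces in N, time in s.
With the tool pointing down it reaches from about 0.4 to 0.85 m from the base axis. Payload 10.4 kg.
Tool frame: the origin (TCP) lies on the mounting face of the last link; the fingertips stand arm.tips_ahead ahead of it and the grasp point (between the pads) lies 164 mm ahead of it (arm.tips_ahead is the distance from the TCP to the fingertips, in m); z points along the fingers, y is the direction in which the jaws open and shut (so a half turn about z gives the same grasp; the last joint's range is limited). The gripper opens to 87 mm and grips with 3 to 60 N. Pads are 19 mm wide; open, the fingers measure 117 mm over their backs; the gripper's body (75 mm by 190 mm) begins 51 mm behind the grasp point.
Start: joints at [-66.44, 19.034, -3.707, 83.658, 1.238, 77.344, -5.071], TCP at [0.263, 0.567, 0.405] pointing down, gripper open.
Joint ranges: [-148.97, 148.97], [-28.65, 121.19], [-84.17, 76.75], [9.2, 138.47], [-72.65, 252.65], [3.7, 117.97], [-149.18, 149.18]. Speed limits (degrees/s): [127.2, 127.2, 159.86, 159.86, 180, 180, 180].

### API

Orientations are given as [roll, pitch, yaw] about the fixed x, y, z axes, in that order (R = Rz(yaw) Ry(pitch) Rx(roll)).
In Python, from rig import arm gives the robot as it stands.
- The arm moves only by the tool servo_tool, never from a script. Its argument "increments" is a list of rows, each an object with "translation": the shift along the tool's x, y, z in mm, a list of three; "angular": the turn, a rotation vector about the tool's x, y, z in rad, a list of three; "gripper": the opening, from 0 (shut) to 1 (fully open). In form: [{"translation": [dx, dy, dz], "angular": [rx, ry, rz], "gripper": gripper}, ...]. A call has 1 to 20 rows; each row is the pose to reach, as a shift and turn from the pose measured when the call began, along the tool's axes at that moment; what a row does not reach only later rows make up. A row lasts 1/12 s, in which the tool goes at most 41.7 mm and 7.16 degrees, less where a joint would pass 70% of its speed; a pose out of reach is approached as far as the arm can. A call with a gripper value outside its range is refused whole. The fingers move at their own pace and stop on an object; the grip force is fixed at half the most. Time passes only in rows, so rows that repeat a pose let the fingers close. It gives the time, the measured TCP pose, the force and the opening at its end, in the units of the state.
- arm.state(): the state, without advancing time (a new reading comes with each control period).
- arm.get_image(name): name is "side" or "top"; returns a dict with "pixels" (480x640x3 uint8, red, green, blue), "range_z" (480x640 float32, m along the optical axis (not along the pixel's ray), 0 where there is no reading), "mtx" (3x3 intrinsics, pixels), "dist" ([k1, k2, p1, p2, k3] as OpenCV has them; the pictures are not rectified), "eye" and "orientation" of the camera in the world. Camera axes: x right, y down, z forward; pixel columns grow to the right and rows downward; lengths in m; the calibration is good to about 2 mm. A picture is of the moment at which its call begins.
- arm.sign_off(): hands the job in, once; it reports no verdict.
The state is a dict: "t": time; "q": joint angles; "qd": joint speeds; "tau": joint torques, N m; "eef_pos": TCP position; "ee_rot": TCP orientation; "contact_force": force on the tool from outside, world axes, zero at the start; "ft_torque": the same for the moment, N m; "finger_gap": opening from 0.0 (shut) to 1.0 (fully open).
Only numpy, scipy, OpenCV 4.12 (cv2) and the standard library are available. Lean on these libraries where they do the work, as an engineer would, in place of code of your own. Each camera call takes 0.05 s, during which the arm holds its last target.

## Working session

There is one attempt and no reset: what is moved stays moved. The work goes in short steps, Python scripts to look and compute and a tool call to move; the robot and the scene stay as the last step left them, time stands still between calls to the robot, and variables do not carry over. Pictures are saved under pics/ and viewed, and the job is handed in when it is done.

Besides the shell and the picture viewer there is one more tool, called after "Request:" as name([rows], argument=value, ...), one row to a line, values as JSON. servo_tool: Moves the arm, as the interface text tells. Its arguments: {"type":"object","properties":{"increments":{"type":"array"}},"required":["increments"]}

```bash
ls; mkdir -p pics
python3 - <<'E'
from rig import arm
import cv2, numpy as np
s=arm.state()
print({k:np.round(v,4).tolist() if not isinstance(v,str) else v for k,v in s.items()}, arm.tips_ahead)
for n in ("top","side"):
    im=arm.get_image(n)
    cv2.imwrite(f"pics/{n}0.png",im["pixels"][:,:,::-1])
    print(n,im["mtx"],im["dist"],im["eye"],im["orientation"])
E
```

```text
pics
{'t': 0.0, 'q': [-66.4403, 19.0723, -3.7079, 83.705, 1.2391, 77.3444, -5.0698], 'qd': [0.0178, 0.0263, 0.0368, 0.0185, 0.0863, 0.0051, -0.0406], 'tau': [-0.0004, -62.3258, 0.0245, -38.99, -0.0613, 0.0397, 0.0002], 'eef_pos': [0.2626, 0.567, 0.404], 'ee_rot': [-179.9184, 0.005, 155.1485], 'contact_force': [-0.0009, 0.0897, -0.9427], 'ft_torque': [-0.0008, -0.0029, -0.0375], 'finger_gap': 1.0026} 0.1822
top [[540.18776263   0.         309.36850361]
 [  0.         540.18776263 239.27391237]
 [  0.           0.           1.        ]] [-0.03401002  0.          0.          0.          0.        ] [4.50644208e-01 9.42236929e-04 1.28615871e+00] [-177.218407     -1.11436506  -89.41087449]
side [[436.46293305   0.         315.49047078]
 [  0.         436.46293305 235.68362169]
 [  0.           0.           1.        ]] [-0.04070298  0.          0.          0.          0.        ] [ 0.37849161 -0.78997665  0.58898562] [-123.34296641    1.26916644  -12.02896505]
```

View pics/top0.png

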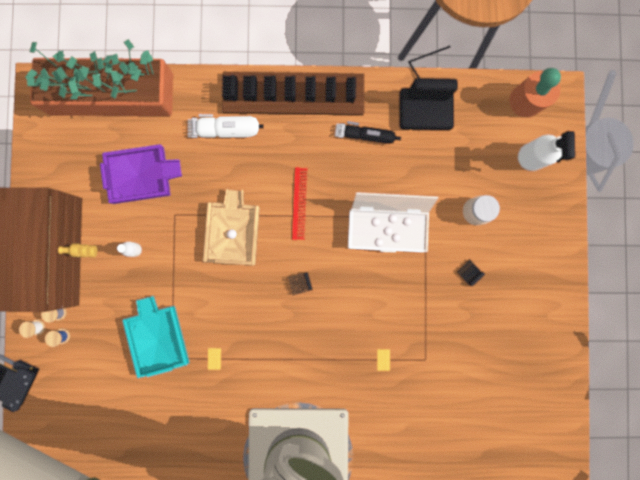

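View pics/side0.png

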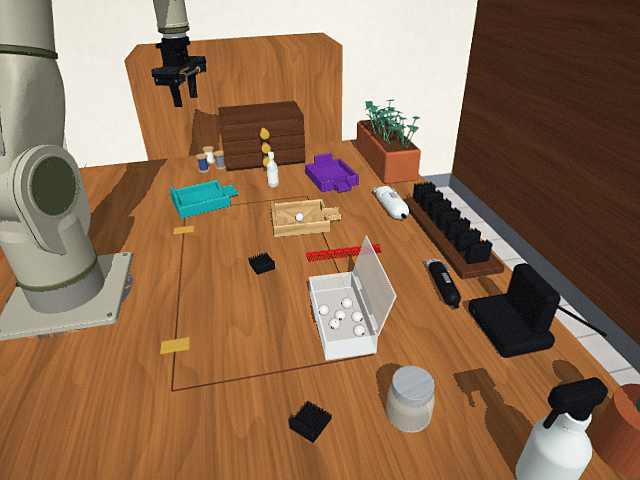

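Top view: the wooden dish is around (232,232) with its lip pointing up (+x). The case is around (389,225) with its lid on the far side, and the comb is at (299,204). The case is on the robot's right of the dish, so the dish must turn about -90° and the lip goes in across the case's +y end. Next I measure both from the depth image.

```bash
cat > h.py <<'E'
import numpy as np, cv2
from scipy.spatial.transform import Rotation as R
def cloud(im):
    h,w=im["range_z"].shape
    u,v=np.meshgrid(np.arange(w,dtype=np.float64),np.arange(h,dtype=np.float64))
    p=cv2.undistortPoints(np.stack([u.ravel(),v.ravel()],1)[:,None],im["mtx"],im["dist"])[:,0]
    z=im["range_z"].ravel().astype(float)
    pc=np.c_[p*z[:,None],z]
    W=R.from_euler("xyz",im["orientation"],degrees=True).apply(pc)+im["eye"]
    W[z==0]=np.nan
    return W.reshape(h,w,3)
def toworld(im,uv,zh):
    p=cv2.undistortPoints(np.array(uv,float).reshape(-1,1,2),im["mtx"],im["dist"])[:,0]
    d=R.from_euler("xyz",im["orientation"],degrees=True).apply(np.c_[p,np.ones(len(p))])
    t=(zh-im["eye"][2])/d[:,2]
    return im["eye"]+d*t[:,None]
E
python3 - <<'E'
from rig import arm
from h import *
for n in ("top","side"):
    im=arm.get_image(n); C=cloud(im); np.savez(f"{n}.npz",C=C,px=im["pixels"])
    print(n,"table z",np.nanmedian(C[300:340,200:280,2]) if n=="top" else np.nanmedian(C[300:340,200:280,2]))
    if n=="top":
        crop=im["pixels"][150:300,180:460]
        cv2.imwrite("pics/crop0.png",cv2.resize(crop[:,:,::-1],None,fx=2.8,fy=2.8,interpolation=cv2.INTER_CUBIC))
        hsv=cv2.cvtColor(im["pixels"],cv2.COLOR_RGB2HSV)
        for p in [(232,250),(240,200),(210,220),(232,232),(280,250),(260,280)]: print(p,hsv[p[1],p[0]],np.round(C[p[1],p[0]],3))
        H=C[...,2]
        sub=H[180:275,195:268]
        np.set_printoptions(linewidth=250)
        print((sub[::5,::4]*1000).round().astype(int))
E
```

```text
top table z -0.0004644652931915516
(232, 250) [ 17 103 228] [0.486 0.159 0.007]
(240, 200) [ 16 106 171] [0.604 0.142 0.011]
(210, 220) [ 17 100 236] [0.555 0.21  0.025]
(232, 232) [  0   4 252] [0.527 0.158 0.023]
(280, 250) [ 12 150 219] [0.487 0.046 0.003]
(260, 280) [ 13 150 208] [0.415 0.093 0.001]
[[                   5                    1                   -2                   -2                    4                   -1                   -5                    2                    1                    4                   -3
                     1                    1                   -4                    2                   -1                    2                    3                    6]
 [                  -1                   -4                    2                   -4                    0                   -4                   -1                    1                    0                    1                    2
                     0                    6                    0                   -4                   -9                   -3                   -1          
[... 6278 characters left out ...]
     2                    4
                     1                   -1                    1                   -1                    0                    0                   -2                    1]
 [                  -3                    1                    1                    2                   -1                   -5                    3                   -3                    2                    0                   -1
                    -5                    1                   -5                    1                    0                    0                   -6                    2]]
side table z -0.0003384851061012384<stdin>:14: RuntimeWarning: invalid value encountered in cast
```

View pics/crop0.png

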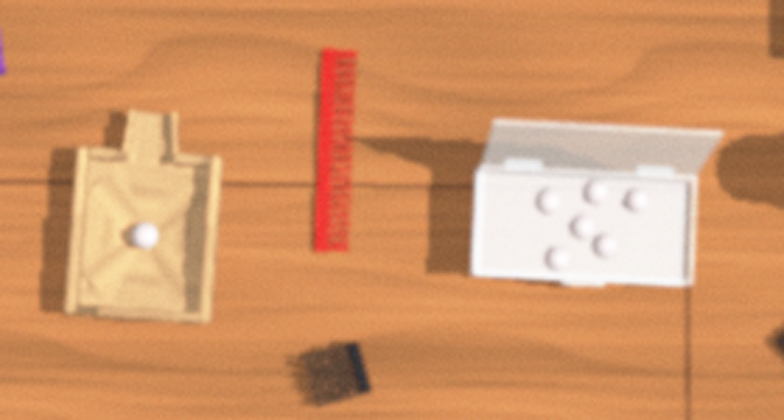

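The crop shows the dish, with its lip at the top, the bead near crop (145,235), and the case rim from (475,170) to (692,285). Next I fit poses using the points above the table.

Run:
```python
from h import *
C=np.load("top.npz")["C"]; px=np.load("top.npz")["px"]
H=np.nan_to_num(C[...,2])
def reg(x0,y0,x1,y1,lo,hi):
    s=C[y0:y1,x0:x1].reshape(-1,3); return s[(s[:,2]>lo)&(s[:,2]<hi)]
d=reg(195,180,268,275,0.022,0.042)   # walls
# exclude bead
d=d[np.hypot(d[:,0]-.527,d[:,1]-.158)>.03]
r=cv2.minAreaRect(d[:,:2].astype(np.float32)); print("dish walls",r, cv2.boxPoints(r))
t=reg(195,180,268,275,0.046,0.07); print("tab",len(t),t.mean(0),cv2.minAreaRect(t[:,:2].astype(np.float32)))
l=reg(215,180,255,200,0.008,0.03); print("lip",len(l),l.mean(0),cv2.minAreaRect(l[:,:2].astype(np.float32)), l[:,0].max())
S=np.load("side.npz")["C"]; sp=np.load("side.npz")["px"]
s=S.reshape(-1,3); m=(abs(s[:,0]-.53)<.13)&(abs(s[:,1]-.16)<.1)
t2=s[m&(s[:,2]>.046)&(s[:,2]<.07)]; print("tab side",len(t2),np.median(t2,0))
if len(t2)>5: print(cv2.minAreaRect(t2[:,:2].astype(np.float32)))
w2=s[m&(s[:,2]>.022)&(s[:,2]<.042)]; w2=w2[np.hypot(w2[:,0]-.527,w2[:,1]-.158)>.03];print("walls side",cv2.minAreaRect(w2[:,:2].astype(np.float32)))
# bead centre
hsv=cv2.cvtColor(px,cv2.COLOR_RGB2HSV); M=(hsv[...,1]<40)&(hsv[...,2]>180)
ys,xs=np.nonzero(M[220:245,220:245]); print("bead px",xs.mean()+220,ys.mean()+220,len(xs))
for nm,CC in(("top",C),("side",S)):
    q=CC.reshape(-1,3); k=(abs(q[:,0]-.55)<.12)&(abs(q[:,1]+.15)<.16)
    a=q[k&(q[:,2]>.03)&(q[:,2]<.05)]; print(nm,"rim",len(a),cv2.minAreaRect(a[:,:2].astype(np.float32)))
    b=q[k&(q[:,2]>.1)&(q[:,2]<.14)]; print("lid top",len(b),np.median(b,0) if len(b) else '')
```

```text
dish walls ((0.5403733849525452, 0.16016709804534912), (0.12136416137218475, 0.17424923181533813), 86.72845458984375) [[0.44992772 0.10455595]
 [0.62389296 0.09461187]
 [0.6308191  0.21577825]
 [0.4568538  0.22572233]]
tab 104 [0.4576786  0.16332451 0.05491977] ((0.4577938914299011, 0.1645215004682541), (0.05964360758662224, 0.00893444661051035), 86.54573822021484)
lip 178 [0.61586646 0.15580598 0.01647877] ((0.6165686249732971, 0.1553422063589096), (0.023651881143450737, 0.04210603982210159), 0.3445524573326111) 0.6282966880572647
tab side 54 [0.45930678 0.15454447 0.05489901]
((0.4594484269618988, 0.1614447981119156), (0.05698965862393379, 0.008945297449827194), 86.55659484863281)
walls side ((0.5416769981384277, 0.1592671126127243), (0.12935544550418854, 0.17326314747333527), 86.5774917602539)
bead px 231.35 233.61666666666667 60
top rim 533 ((0.5339584350585938, -0.20751897990703583), (0.18164703249931335, 0.09858295321464539), 87.82040405273438)
lid top 511 [ 0.60069756 -0.21057466  0.1166596 ]
side rim 1171 ((0.5350385904312134, -0.20844894647598267), (0.18383333086967468, 0.09802484512329102), 87.6686019897461)
lid top 781 [ 0.60104665 -0.22481169  0.11533823]
```

Run:
```python
from h import *
px=np.load("top.npz")["px"]; sp=np.load("side.npz")["px"]
cv2.imwrite("pics/dish_big.png",cv2.resize(px[180:275,190:275][:,:,::-1],None,fx=6,fy=6,interpolation=cv2.INTER_CUBIC))
cv2.imwrite("pics/case_big.png",cv2.resize(px[180:265,335:450][:,:,::-1],None,fx=6,fy=6,interpolation=cv2.INTER_CUBIC))
```

```text
(no output)
```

View pics/dish_big.png

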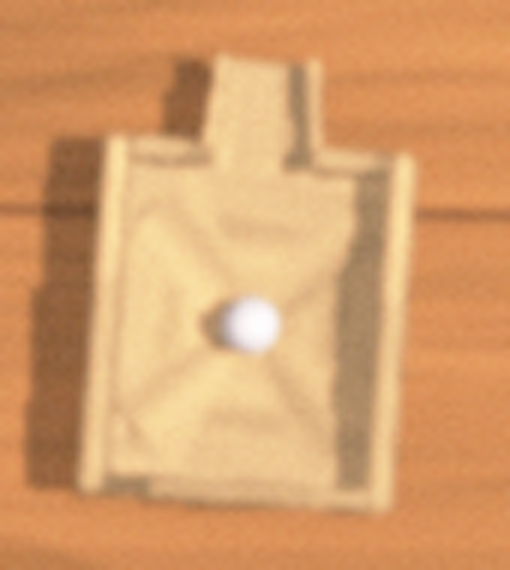

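View pics/case_big.png

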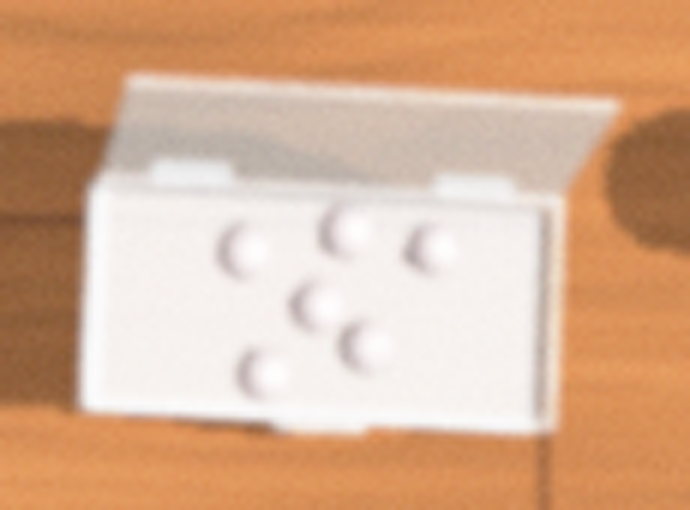

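Run:
```python
from rig import arm
from h import *
im=arm.get_image("top")
c=np.array([(92,183),(82,408),(552,432),(563,200)],float)
uv=(c+.5)/6-.5+[335,180]
P=toworld(im,uv,.042); print(P.round(4)); 
e=lambda a,b:(np.linalg.norm(P[a]-P[b]),np.degrees(np.arctan2(*(P[a]-P[b])[[1,0]])))
print(e(0,3),e(1,2),e(0,1),e(3,2),P.mean(0))
print("bead",toworld(im,[(231.35,233.6)],.018))
d=(np.array([(208,55),(322,62),(410,155),(386,512),(80,492),(106,136)],float)+.5)/6-.5+[190,180]
print(toworld(im,d,.032).round(4))
```

```text
[[ 0.5801 -0.1159  0.042 ]
 [ 0.4932 -0.1126  0.042 ]
 [ 0.4858 -0.2946  0.042 ]
 [ 0.5758 -0.2989  0.042 ]]
(np.float64(0.18310141324531268), np.float64(88.66424678720117)) (np.float64(0.18214318205103575), np.float64(87.69902186677082)) (np.float64(0.08700711489400059), np.float64(-2.165002146866063)) (np.float64(0.09009423826328514), np.float64(-2.762534385501665)) [ 0.53373303 -0.20549981  0.042     ]
bead [[0.52379725 0.16018767 0.018     ]]
[[0.6275 0.1768 0.032 ]
 [0.6253 0.1325 0.032 ]
 [0.5894 0.0978 0.032 ]
 [0.4509 0.105  0.032 ]
 [0.4574 0.2231 0.032 ]
 [0.5954 0.2157 0.032 ]]
```

```bash
cat >> h.py <<'E'
def rel(s,pos,yaw):
    """shift in tool axes (mm) and rotvec (rad) from the state's pose to pos, tool straight down at yaw"""
    A=R.from_euler("xyz",s["ee_rot"],degrees=True); B=R.from_euler("xyz",[180,0,yaw],degrees=True)
    return (A.inv().apply(np.array(pos)-s["eef_pos"])*1000).round(1),(A.inv()*B).as_rotvec().round(4)
E
python3 - <<'E'
from rig import arm
from h import *
s=arm.state(); t,r=rel(s,[.458,.1648,.27],86.7); print(s["t"],t,r)
E
```

```text
0.25 [-346.3 -282.9  134.6] [-5.0000e-04  3.0000e-04  1.1947e+00]
```

Request:
servo_tool([
  {"translation": [-7, -6, 3], "angular": [0, 0, 0.025], "gripper": 0.5},
  {"translation": [-22, -18, 8], "angular": [0, 0, 0.075], "gripper": 0.5},
  {"translation": [-43, -35, 17], "angular": [0, 0, 0.149], "gripper": 0.5},
  {"translation": [-72, -59, 28], "angular": [0, 0, 0.249], "gripper": 0.5},
  {"translation": [-101, -83, 39], "angular": [0, 0, 0.349], "gripper": 0.5},
  {"translation": [-130, -106, 50], "angular": [0, 0, 0.448], "gripper": 0.5},
  {"translation": [-158, -130, 61], "angular": [0, 0, 0.547], "gripper": 0.5},
  {"translation": [-188, -153, 73], "angular": [0, 0, 0.648], "gripper": 0.5},
  {"translation": [-216, -177, 84], "angular": [0, 0, 0.747], "gripper": 0.5},
  {"translation": [-245, -200, 95], "angular": [0, 0, 0.846], "gripper": 0.5},
  {"translation": [-274, -224, 106], "angular": [0, 0, 0.946], "gripper": 0.5},
  {"translation": [-303, -248, 117], "angular": [0, 0, 1.046], "gripper": 0.5},
  {"translation": [-324, -265, 126], "angular": [0, 0, 1.12], "gripper": 0.5},
  {"translation": [-339, -277, 131], "angular": [0, 0, 1.17], "gripper": 0.5},
  {"translation": [-346, -283, 134], "angular": [0, 0, 1.195], "gripper": 0.5},
  {"translation": [-346, -283, 134], "angular": [0, 0, 1.195], "gripper": 0.5},
  {"translation": [-346, -283, 134], "angular": [0, 0, 1.195], "gripper": 0.5},
  {"translation": [-346, -283, 134], "angular": [0, 0, 1.195], "gripper": 0.5},
])

```text
t: 1.75
eef_pos: [0.4572, 0.1666, 0.271]
ee_rot: [-180.0, -0.0, 86.9]
contact_force: [0.1, 0.4, -0.4]
finger_gap: 0.501
```

Run:
```python
from rig import arm
from h import *
a=arm.get_image("side"); b=arm.get_image("top")
cv2.imwrite("pics/side1.png",cv2.resize(a["pixels"][100:270,200:420][:,:,::-1],None,fx=3.5,fy=3.5,interpolation=cv2.INTER_CUBIC))
s=arm.state(); print(s["t"],s["eef_pos"],s["ee_rot"],s["q"],rel(s,[.4585,.1648,.204],86.7))
```

```text
1.85 [0.45722131 0.16641494 0.27093969] [ 1.79994449e+02 -9.79633322e-03  8.68731956e+01] [-42.38147827   8.71749333  18.35307544 114.09921248  -3.24557568
  57.65255271 -25.61581872] (array([-1.6,  1.4, 66.9]), array([ 0.0001, -0.0002,  0.003 ]))
```

View pics/side1.png

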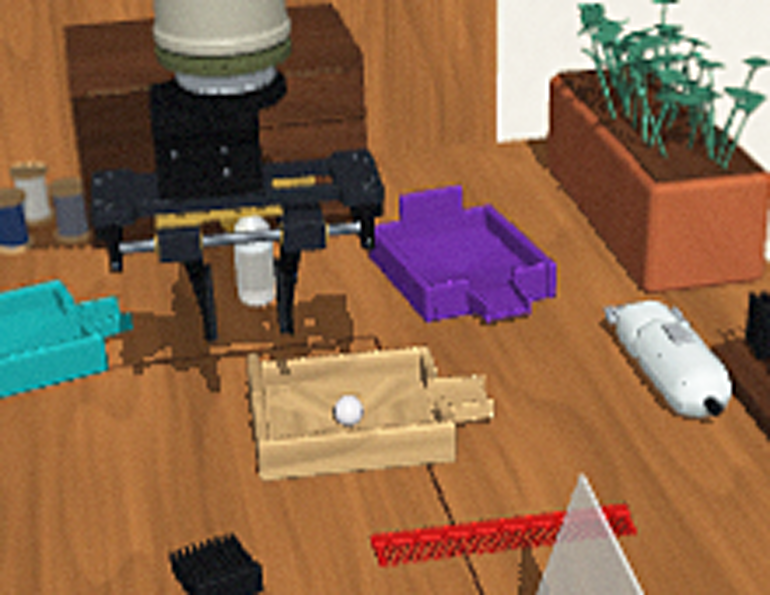

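The fingertips straddle the tab: crop (212,338) and (287,332), with the tab at about (252,365). Descending.

Request:
servo_tool([
  {"translation": [-0.5, 0.5, 2], "angular": [0, 0, 0.003], "gripper": 0.5},
  {"translation": [-1.6, 1.4, 6], "angular": [0, 0, 0.003], "gripper": 0.5},
  {"translation": [-1.6, 1.4, 12], "angular": [0, 0, 0.003], "gripper": 0.5},
  {"translation": [-1.6, 1.4, 19], "angular": [0, 0, 0.003], "gripper": 0.5},
  {"translation": [-1.6, 1.4, 26], "angular": [0, 0, 0.003], "gripper": 0.5},
  {"translation": [-1.6, 1.4, 33], "angular": [0, 0, 0.003], "gripper": 0.5},
  {"translation": [-1.6, 1.4, 40], "angular": [0, 0, 0.003], "gripper": 0.5},
  {"translation": [-1.6, 1.4, 47], "angular": [0, 0, 0.003], "gripper": 0.5},
  {"translation": [-1.6, 1.4, 53], "angular": [0, 0, 0.003], "gripper": 0.5},
  {"translation": [-1.6, 1.4, 58], "angular": [0, 0, 0.003], "gripper": 0.5},
  {"translation": [-1.6, 1.4, 62], "angular": [0, 0, 0.003], "gripper": 0.5},
  {"translation": [-1.6, 1.4, 65], "angular": [0, 0, 0.003], "gripper": 0.5},
  {"translation": [-1.6, 1.4, 67], "angular": [0, 0, 0.003], "gripper": 0.5},
  {"translation": [-1.6, 1.4, 67], "angular": [0, 0, 0.003], "gripper": 0.5},
  {"translation": [-1.6, 1.4, 67], "angular": [0, 0, 0.003], "gripper": 0.5},
])

```text
t: 3.1
eef_pos: [0.4586, 0.1647, 0.204]
ee_rot: [180.0, -0.0, 86.7]
contact_force: [-0.4, -0.5, -0.0]
finger_gap: 0.499
```

Request:
servo_tool([
  {"translation": [0, 0, 0], "angular": [0, 0, 0], "gripper": 0.46},
  {"translation": [0, 0, 0], "angular": [0, 0, 0], "gripper": 0.42},
  {"translation": [0, 0, 0], "angular": [0, 0, 0], "gripper": 0.38},
  {"translation": [0, 0, 0], "angular": [0, 0, 0], "gripper": 0.34},
  {"translation": [0, 0, 0], "angular": [0, 0, 0], "gripper": 0.3},
  {"translation": [0, 0, 0], "angular": [0, 0, 0], "gripper": 0.27},
  {"translation": [0, 0, 0], "angular": [0, 0, 0], "gripper": 0.24},
  {"translation": [0, 0, 0], "angular": [0, 0, 0], "gripper": 0.21},
  {"translation": [0, 0, 0], "angular": [0, 0, 0], "gripper": 0.19},
  {"translation": [0, 0, 0], "angular": [0, 0, 0], "gripper": 0.17},
  {"translation": [0, 0, 0], "angular": [0, 0, 0], "gripper": 0.15},
  {"translation": [0, 0, 0], "angular": [0, 0, 0], "gripper": 0.13},
  {"translation": [0, 0, 0], "angular": [0, 0, 0], "gripper": 0.11},
  {"translation": [0, 0, 0], "angular": [0, 0, 0], "gripper": 0.09},
  {"translation": [0, 0, 0], "angular": [0, 0, 0], "gripper": 0.07},
  {"translation": [0, 0, 0], "angular": [0, 0, 0], "gripper": 0.05},
  {"translation": [0, 0, 0], "angular": [0, 0, 0], "gripper": 0.02},
  {"translation": [0, 0, 0], "angular": [0, 0, 0], "gripper": 0},
  {"translation": [0, 0, 0], "angular": [0, 0, 0], "gripper": 0},
  {"translation": [0, 0, 0], "angular": [0, 0, 0], "gripper": 0},
])

```text
t: 4.77
eef_pos: [0.4586, 0.1647, 0.204]
ee_rot: [180.0, -0.0, 86.7]
contact_force: [0.4, -0.4, -0.9]
finger_gap: 0.099
```

Gripped: the gap reads 8.6 mm, against a 9 mm tab. Next, a small slow lift to check for sag.

Request:
servo_tool([
  {"translation": [0, 0, -0.3], "angular": [0, 0, 0], "gripper": 0},
  {"translation": [0, 0, -1], "angular": [0, 0, 0], "gripper": 0},
  {"translation": [0, 0, -2], "angular": [0, 0, 0], "gripper": 0},
  {"translation": [0, 0, -3.3], "angular": [0, 0, 0], "gripper": 0},
  {"translation": [0, 0, -4.8], "angular": [0, 0, 0], "gripper": 0},
  {"translation": [0, 0, -6.4], "angular": [0, 0, 0], "gripper": 0},
  {"translation": [0, 0, -8], "angular": [0, 0, 0], "gripper": 0},
  {"translation": [0, 0, -9.5], "angular": [0, 0, 0], "gripper": 0},
  {"translation": [0, 0, -10.7], "angular": [0, 0, 0], "gripper": 0},
  {"translation": [0, 0, -11.5], "angular": [0, 0, 0], "gripper": 0},
  {"translation": [0, 0, -12], "angular": [0, 0, 0], "gripper": 0},
  {"translation": [0, 0, -12], "angular": [0, 0, 0], "gripper": 0},
])

```text
t: 5.77
eef_pos: [0.4586, 0.1648, 0.2162]
ee_rot: [180.0, -0.0, 86.7]
contact_force: [0.2, 0.3, -0.9]
finger_gap: 0.1
```

```bash
cat > tilt.py <<'E'
# dish plane from the wall tops in both clouds, bead position
from rig import arm
from h import *
import sys
def look(tag,c,r=.13):
    a=arm.get_image("side"); b=arm.get_image("top")
    cv2.imwrite(f"pics/{tag}_s.png",a["pixels"][:,:,::-1]); cv2.imwrite(f"pics/{tag}_t.png",b["pixels"][:,:,::-1])
    s=arm.state(); print(s["t"],s["eef_pos"].round(4),s["ee_rot"].round(2),np.round(s["contact_force"],2),np.round(s["ft_torque"],3),s["finger_gap"])
    return a,b,s
E
python3 - <<'E'
from tilt import *
a,b,s=look("l1",None)
o=cv2.resize(a["pixels"][180:260,240:370][:,:,::-1],None,fx=6,fy=6,interpolation=cv2.INTER_CUBIC)
cv2.imwrite("pics/l1_sc.png",o)
E
```

```text
5.8667 [0.4586 0.1647 0.216 ] [ 1.7998e+02 -1.0000e-02  8.6700e+01] [-0.23  0.29 -1.07] [-0.058  0.215  0.003] 0.09792456503561221
```

View pics/l1_sc.png

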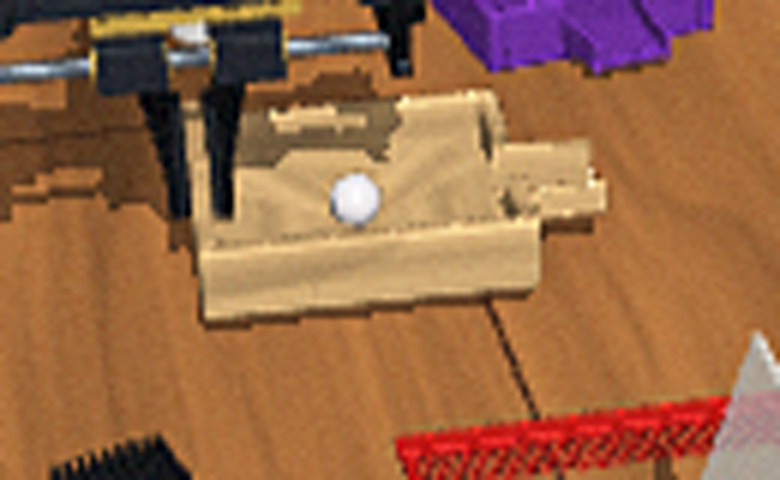

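View pics/l1_t.png

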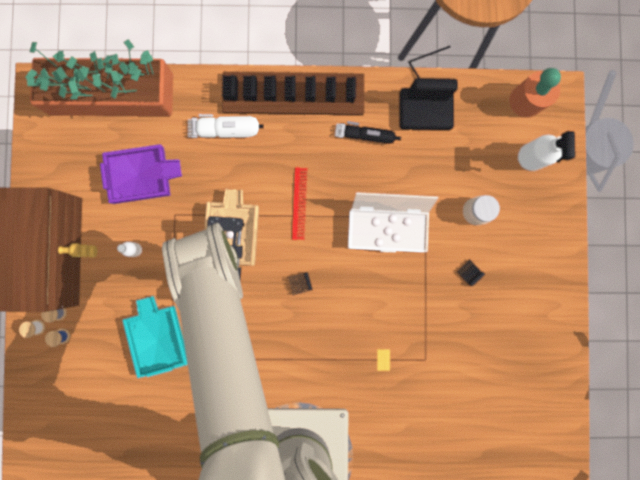

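```bash
cat >> tilt.py <<'E'
def dishfit(a,tab,yaw,zt):
    """points of a cloud in expected dish axes (origin dish underside, from tab centre, yaw); heights of features"""
    q=cloud(a).reshape(-1,3); px=a["pixels"].reshape(-1,3)
    d=q-np.array([tab[0],tab[1],zt-.040]); c,sn=np.cos(np.radians(yaw)),np.sin(np.radians(yaw))
    X=d[:,0]*c+d[:,1]*sn-.0655; Y=-d[:,0]*sn+d[:,1]*c; Z=d[:,2]
    hsv=cv2.cvtColor(a["pixels"],cv2.COLOR_RGB2HSV).reshape(-1,3)
    wood=(hsv[:,0]>13)&(hsv[:,1]<135)&(hsv[:,2]>110)
    return X,Y,Z,wood,q
def walls(X,Y,Z,wood):
    for sg in(-1,1):
        m=wood&(abs(Y*sg-.0555)<.005)&(abs(X)<.066)&(Z>.02)&(Z<.05)
        if m.sum()>30:
            p=np.polyfit(X[m],Z[m],1); r=Z[m]-np.polyval(p,X[m]); k=abs(r)<.006; p=np.polyfit(X[m][k],Z[m][k],1)
            print("wall",sg,k.sum(),"pitch slope deg",np.degrees(np.arctan(p[0])).round(2),"z at mid",p[1].round(4))
    m=wood&(abs(Y)<.017)&(X>.075)&(X<.103)&(Z>-.005)&(Z<.04); 
    if m.sum()>10: print("lip floor z",np.median(Z[m]).round(4),m.sum())
    m=wood&(abs(X-.0655)<.004)&(abs(Y)>.025)&(abs(Y)<.058)&(Z>.02)&(Z<.05)
    if m.sum()>15: print("front wall z, slope across deg",np.polyfit(Y[m],Z[m],1)*[57.3,1],m.sum())
def bead(a,X,Y,Z):
    hsv=cv2.cvtColor(a["pixels"],cv2.COLOR_RGB2HSV).reshape(-1,3)
    m=(hsv[:,1]<40)&(hsv[:,2]>170)&(np.hypot(X,Y)<.05)&(Z>.003)&(Z<.04)
    print("bead px",m.sum()); 
    if m.sum()<5: return
    h,w=a["range_z"].shape; i=np.nonzero(m)[0]; u=(i%w).mean(); v=(i//w).mean()
    return u,v
E
python3 - <<'E'
from tilt import *
a,b,s=look("l2",None)
for im in(a,b):
    X,Y,Z,w,q=dishfit(im,s["eef_pos"][:2],-3.3,s["eef_pos"][2]-.164)
    walls(X,Y,Z,w); uv=bead(im,X,Y,Z)
    if uv: print("bead",toworld(im,[uv],s["eef_pos"][2]-.164-.04+.016))
c=np.array([np.cos(np.radians(-3.3)),np.sin(np.radians(-3.3))])
print("mid expected",s["eef_pos"][:2]+.0655*c)
E
```

```text
5.9667 [0.4586 0.1647 0.216 ] [ 1.7999e+02 -1.0000e-02  8.6700e+01] [ 0.66  0.13 -1.46] [-0.113  0.185  0.036] 0.09635147239615521
wall -1 186 pitch slope deg -0.31 z at mid 0.0287
wall 1 112 pitch slope deg 0.42 z at mid 0.0281
lip floor z 0.0161 59
front wall z, slope across deg [-0.31725716  0.03056311] 44
bead px 50
bead [[0.52487913 0.16177379 0.02795871]]
wall -1 229 pitch slope deg 0.12 z at mid 0.0311
wall 1 87 pitch slope deg -0.21 z at mid 0.0305
lip floor z 0.0142 169
front wall z, slope across deg [-0.0973414   0.03123239] 86
bead px 36
bead [[0.5212688  0.16327087 0.02795871]]
mid expected [0.52397888 0.16094652]
```

The dish is level: every slope is under 0.5°, and the bead is within about 3 mm of the middle. Lifting to the carrying height.

Request:
servo_tool([
  {"translation": [0, 0, -0.3], "angular": [0, 0, 0], "gripper": 0},
  {"translation": [0, 0, -1.2], "angular": [0, 0, 0], "gripper": 0},
  {"translation": [0, 0, -2.7], "angular": [0, 0, 0], "gripper": 0},
  {"translation": [0, 0, -4.8], "angular": [0, 0, 0], "gripper": 0},
  {"translation": [0, 0, -7.3], "angular": [0, 0, 0], "gripper": 0},
  {"translation": [0, 0, -10], "angular": [0, 0, 0], "gripper": 0},
  {"translation": [0, 0, -12.8], "angular": [0, 0, 0], "gripper": 0},
  {"translation": [0, 0, -15.6], "angular": [0, 0, 0], "gripper": 0},
  {"translation": [0, 0, -18.5], "angular": [0, 0, 0], "gripper": 0},
  {"translation": [0, 0, -21.4], "angular": [0, 0, 0], "gripper": 0},
  {"translation": [0, 0, -24.3], "angular": [0, 0, 0], "gripper": 0},
  {"translation": [0, 0, -27.2], "angular": [0, 0, 0], "gripper": 0},
  {"translation": [0, 0, -30.1], "angular": [0, 0, 0], "gripper": 0},
  {"translation": [0, 0, -32.9], "angular": [0, 0, 0], "gripper": 0},
  {"translation": [0, 0, -35.6], "angular": [0, 0, 0], "gripper": 0},
  {"translation": [0, 0, -38], "angular": [0, 0, 0], "gripper": 0},
  {"translation": [0, 0, -40], "angular": [0, 0, 0], "gripper": 0},
  {"translation": [0, 0, -41.6], "angular": [0, 0, 0], "gripper": 0},
  {"translation": [0, 0, -42.6], "angular": [0, 0, 0], "gripper": 0},
  {"translation": [0, 0, -43], "angular": [0, 0, 0], "gripper": 0},
])

```text
t: 7.63
eef_pos: [0.4586, 0.1647, 0.2591]
ee_rot: [180.0, -0.0, 86.7]
contact_force: [-0.2, 0.4, -1.7]
finger_gap: 0.1
```

Request:
servo_tool([
  {"translation": [0, 0, 0], "angular": [0, 0, 0.005], "gripper": 0},
  {"translation": [0, 0, 0], "angular": [0, 0, 0.022], "gripper": 0},
  {"translation": [0, 0, 0], "angular": [0, 0, 0.049], "gripper": 0},
  {"translation": [0, 0, 0], "angular": [0, 0, 0.087], "gripper": 0},
  {"translation": [0, 0, 0], "angular": [0, 0, 0.133], "gripper": 0},
  {"translation": [0, 0, 0], "angular": [0, 0, 0.182], "gripper": 0},
  {"translation": [0, 0, 0], "angular": [0, 0, 0.232], "gripper": 0},
  {"translation": [0, 0, 0], "angular": [0, 0, 0.283], "gripper": 0},
  {"translation": [0, 0, 0], "angular": [0, 0, 0.335], "gripper": 0},
  {"translation": [0, 0, 0], "angular": [0, 0, 0.388], "gripper": 0},
  {"translation": [0, 0, 0], "angular": [0, 0, 0.441], "gripper": 0},
  {"translation": [0, 0, 0], "angular": [0, 0, 0.494], "gripper": 0},
  {"translation": [0, 0, 0], "angular": [0, 0, 0.546], "gripper": 0},
  {"translation": [0, 0, 0], "angular": [0, 0, 0.597], "gripper": 0},
  {"translation": [0, 0, 0], "angular": [0, 0, 0.646], "gripper": 0},
  {"translation": [0, 0, 0], "angular": [0, 0, 0.69], "gripper": 0},
  {"translation": [0, 0, 0], "angular": [0, 0, 0.725], "gripper": 0},
  {"translation": [0, 0, 0], "angular": [0, 0, 0.754], "gripper": 0},
  {"translation": [0, 0, 0], "angular": [0, 0, 0.773], "gripper": 0},
  {"translation": [0, 0, 0], "angular": [0, 0, 0.78], "gripper": 0},
])

```text
t: 9.3
eef_pos: [0.4586, 0.1647, 0.259]
ee_rot: [180.0, -0.0, 41.9]
contact_force: [1.5, 0.2, -1.0]
finger_gap: 0.099
```

Run:
```python
from tilt import *
a,b,s=look("r1",None)
print(s["q"].round(1), rel(s,[.4586,.1647,.259],-2.2))
cv2.imwrite("pics/r1_c.png",cv2.resize(a["pixels"][120:360,220:420][:,:,::-1],None,fx=2.5,fy=2.5,interpolation=cv2.INTER_CUBIC))
for im in(a,b):
    yaw=s["ee_rot"][2]-90
    X,Y,Z,w,q=dishfit(im,s["eef_pos"][:2],yaw,s["eef_pos"][2]-.164)
    walls(X,Y,Z,w); uv=bead(im,X,Y,Z)
    if uv: print("bead",toworld(im,[uv],s["eef_pos"][2]-.164-.04+.016),"exp",s["eef_pos"][:2]+.0655*np.array([np.cos(np.radians(yaw)),np.sin(np.radians(yaw))]))
```

```text
9.4 [0.4586 0.1648 0.2591] [ 1.800e+02 -2.000e-02  4.201e+01] [-0.62 -0.94 -2.21] [0.013 0.184 0.036] 0.1043528876733449
[-46.2   9.9  22.9 114.8  -4.6  56.1 -69. ] (array([-0. ,  0.1,  0.1]), array([-1.000e-04, -3.000e-04,  7.716e-01]))
wall -1 222 pitch slope deg -0.23 z at mid 0.0288
wall 1 173 pitch slope deg 0.7 z at mid 0.0283
lip floor z 0.0153 68
front wall z, slope across deg [0.13454183 0.03052971] 43
bead px 53
bead [[0.50381698 0.11660405 0.07107877]] exp [0.50243317 0.11610298]
wall -1 229 pitch slope deg -0.21 z at mid 0.0307
wall 1 167 pitch slope deg -0.55 z at mid 0.031
lip floor z 0.0142 190
front wall z, slope across deg [-0.23183878  0.03107724] 103
bead px 3
```

View pics/r1_c.png

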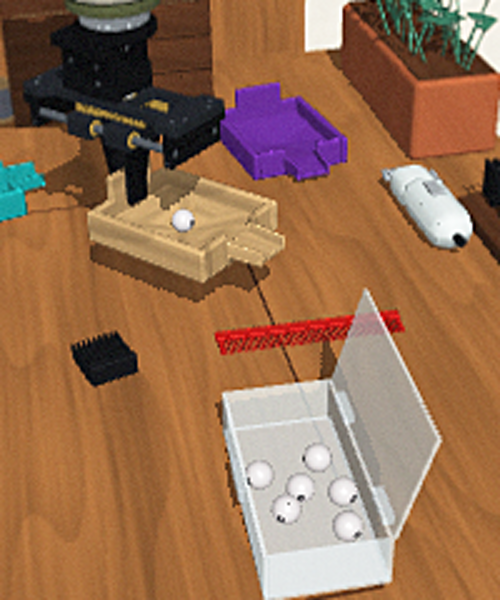

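The dish is halfway round at crop (185,225), level, with the bead centred and well clear of the case. Now the second half of the turn, 0.77 rad.

Request:
servo_tool([
  {"translation": [0, 0, 0], "angular": [0, 0, 0.005], "gripper": 0},
  {"translation": [0, 0, 0], "angular": [0, 0, 0.022], "gripper": 0},
  {"translation": [0, 0, 0], "angular": [0, 0, 0.049], "gripper": 0},
  {"translation": [0, 0, 0], "angular": [0, 0, 0.086], "gripper": 0},
  {"translation": [0, 0, 0], "angular": [0, 0, 0.131], "gripper": 0},
  {"translation": [0, 0, 0], "angular": [0, 0, 0.18], "gripper": 0},
  {"translation": [0, 0, 0], "angular": [0, 0, 0.23], "gripper": 0},
  {"translation": [0, 0, 0], "angular": [0, 0, 0.28], "gripper": 0},
  {"translation": [0, 0, 0], "angular": [0, 0, 0.331], "gripper": 0},
  {"translation": [0, 0, 0], "angular": [0, 0, 0.383], "gripper": 0},
  {"translation": [0, 0, 0], "angular": [0, 0, 0.435], "gripper": 0},
  {"translation": [0, 0, 0], "angular": [0, 0, 0.487], "gripper": 0},
  {"translation": [0, 0, 0], "angular": [0, 0, 0.539], "gripper": 0},
  {"translation": [0, 0, 0], "angular": [0, 0, 0.589], "gripper": 0},
  {"translation": [0, 0, 0], "angular": [0, 0, 0.638], "gripper": 0},
  {"translation": [0, 0, 0], "angular": [0, 0, 0.681], "gripper": 0},
  {"translation": [0, 0, 0], "angular": [0, 0, 0.716], "gripper": 0},
  {"translation": [0, 0, 0], "angular": [0, 0, 0.744], "gripper": 0},
  {"translation": [0, 0, 0], "angular": [0, 0, 0.763], "gripper": 0},
  {"translation": [0, 0, 0], "angular": [0, 0, 0.77], "gripper": 0},
])

```text
t: 11.07
eef_pos: [0.4586, 0.1647, 0.2591]
ee_rot: [-180.0, -0.0, -2.2]
contact_force: [0.2, -0.8, -1.2]
finger_gap: 0.104
```

Run:
```python
from tilt import *
s=arm.state(); print(s["q"].round(1), s["ee_rot"]); print(rel(s,[.5432,.034,.259],-2.2))
```

```text
[ -50.3   10.1   27.5  115.    -5.6   56.1 -112.3] [-1.79989583e+02 -1.86735761e-02 -2.18271172e+00]
(array([8.950e+01, 1.274e+02, 1.000e-01]), array([-0.0002, -0.0003,  0.0003]))
```

Request:
servo_tool([
  {"translation": [0.6, 0.4, 0], "angular": [0, 0, 0], "gripper": 0},
  {"translation": [2.5, 1.7, 0], "angular": [0, 0, 0], "gripper": 0},
  {"translation": [5.6, 3.8, 0], "angular": [0, 0, 0], "gripper": 0},
  {"translation": [10, 6.7, 0], "angular": [0, 0, 0], "gripper": 0},
  {"translation": [15.2, 10.2, 0], "angular": [0, 0, 0], "gripper": 0},
  {"translation": [20.9, 14, 0], "angular": [0, 0, 0], "gripper": 0},
  {"translation": [26.7, 17.9, 0], "angular": [0, 0, 0], "gripper": 0},
  {"translation": [32.5, 21.8, 0], "angular": [0, 0, 0], "gripper": 0},
  {"translation": [38.5, 25.8, 0], "angular": [0, 0, 0], "gripper": 0},
  {"translation": [44.6, 29.9, 0], "angular": [0, 0, 0], "gripper": 0},
  {"translation": [50.6, 33.9, 0], "angular": [0, 0, 0], "gripper": 0},
  {"translation": [56.7, 38, 0], "angular": [0, 0, 0], "gripper": 0},
  {"translation": [62.7, 42, 0], "angular": [0, 0, 0], "gripper": 0},
  {"translation": [68.5, 45.9, 0], "angular": [0, 0, 0], "gripper": 0},
  {"translation": [74.1, 49.7, 0], "angular": [0, 0, 0], "gripper": 0},
  {"translation": [79.1, 53, 0], "angular": [0, 0, 0], "gripper": 0},
  {"translation": [83.2, 55.8, 0], "angular": [0, 0, 0], "gripper": 0},
  {"translation": [86.5, 58, 0], "angular": [0, 0, 0], "gripper": 0},
  {"translation": [88.7, 59.5, 0], "angular": [0, 0, 0], "gripper": 0},
  {"translation": [89.5, 60, 0], "angular": [0, 0, 0], "gripper": 0},
])

```text
t: 12.73
eef_pos: [0.546, 0.1011, 0.2591]
ee_rot: [-180.0, -0.0, -2.2]
contact_force: [0.1, 0.7, -1.2]
finger_gap: 0.103
```

Run:
```python
from tilt import *
a,b,s=look("m1",None)
print(s["q"].round(1), rel(s,[.5432,.034,.259],-2.2))
cv2.imwrite("pics/m1_c.png",cv2.resize(a["pixels"][120:360,200:420][:,:,::-1],None,fx=2.5,fy=2.5,interpolation=cv2.INTER_CUBIC))
for im in(a,b):
    yaw=s["ee_rot"][2]-90
    X,Y,Z,w,q=dishfit(im,s["eef_pos"][:2],yaw,s["eef_pos"][2]-.164)
    walls(X,Y,Z,w); uv=bead(im,X,Y,Z)
    if uv: print("bead",toworld(im,[uv],s["eef_pos"][2]-.164-.04+.016),"exp",s["eef_pos"][:2]+.0655*np.array([np.cos(np.radians(yaw)),np.sin(np.radians(yaw))]))
    m=w&(abs(Y)<.03)&(X>.071)&(X<.13)&(Z>.005)&(Z<.045); print("lip rect dish axes",cv2.minAreaRect(np.c_[X,Y][m].astype(np.float32)),m.sum())
    # rim and lid of case
    k=(abs(q[:,0]-.55)<.12)&(q[:,1]<-.09)&(q[:,1]>-.33)&~w
    for lo,hi in((.03,.05),(.06,.08),(.08,.1),(.1,.13)):
        z=q[k&(q[:,2]>lo)&(q[:,2]<hi)&(q[:,0]>.56)]; print(lo,"lid y max",np.percentile(z[:,1],99) if len(z) else None,"x med",np.median(z[:,0]))
```

```text
12.8333 [0.5458 0.1014 0.2591] [-1.7999e+02 -1.0000e-02 -2.1800e+00] [-0.14  0.11 -1.89] [ 0.011  0.193 -0.011] 0.10262089538655629
[-40.6  19.2  29.9 105.3 -11.1  58.3 -98.4] (array([ 0. , 67.4,  0. ]), array([-0.0002, -0.0002,  0.0003]))
wall -1 106 pitch slope deg 0.3 z at mid 0.0315
wall 1 116 pitch slope deg -0.13 z at mid 0.0312
lip floor z 0.0147 117
front wall z, slope across deg [0.03019353 0.02998732] 64
bead px 59
bead [[0.54549997 0.03666601 0.07105708]] exp [0.54326921 0.03594515]
lip rect dish axes ((0.0897606909275055, -0.00015129707753658295), (0.05899708345532417, 0.03736246004700661), 89.66217803955078) 286
0.03 lid y max -0.11850495246554864 x med 0.5797496723164826
0.06 lid y max -0.13264430767525137 x med 0.5883131073366604
0.08 lid y max -0.11968990772579143 x med 0.5946608113004839
0.1 lid y max -0.1293536634999469 x med 0.6021467657065579
wall -1 164 pitch slope deg -0.02 z at mid 0.031
wall 1 184 pitch slope deg -0.22 z at mid 0.0309
lip floor z 0.0146 187
front wall z, slope across deg [0.6691103  0.03097269] 96
bead px 7
bead [[0.54561422 0.04191027 0.07105708]] exp [0.54326921 0.03594515]
lip rect dish axes ((0.08830901980400085, -0.0014415215700864792), (0.05386848375201225, 0.03441350534558296), 89.97134399414062) 296
0.03 lid y max -0.11826769239463446 x med 0.5788694135181573
0.06 lid y max -0.12158781971598516 x med 0.5875033088416981
0.08 lid y max -0.1215348328366513 x med 0.5934645364756874
0.1 lid y max -0.12149831428531012 x med 0.6005669564418386
```

View pics/m1_c.png

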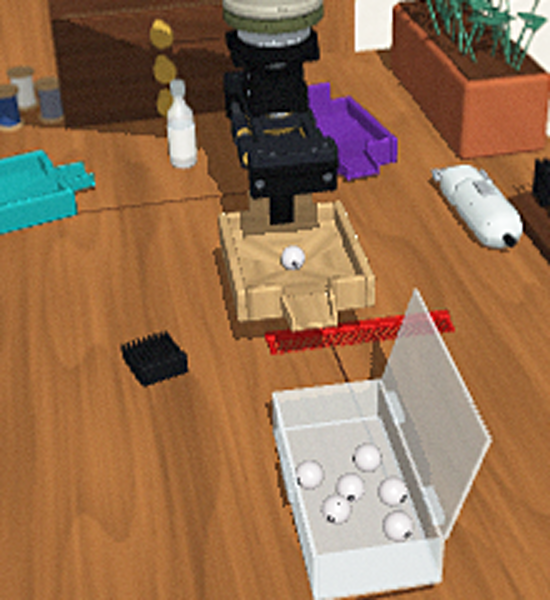

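View pics/m1_t.png

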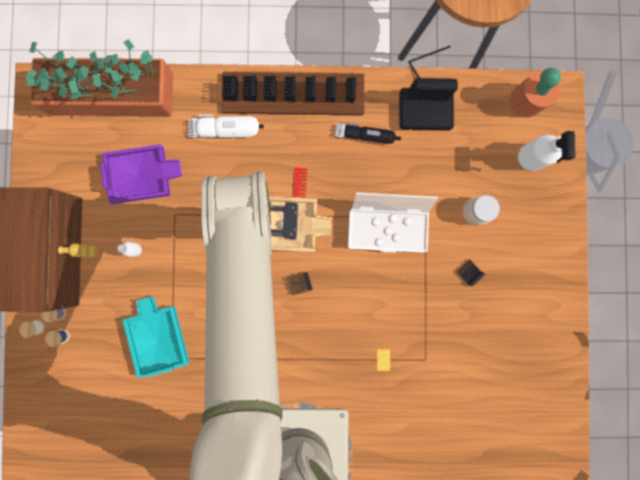

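The dish is level, the bead is centred at side-crop (292,257), and the lip at (310,310) points along the case. Measured lid end is y ≈ -0.121, and the dish's front wall will stop at about -0.10. Final advance of 67 mm.

Request:
servo_tool([
  {"translation": [0, 0.5, 0], "angular": [0, 0, 0], "gripper": 0},
  {"translation": [0, 1.9, 0], "angular": [0, 0, 0], "gripper": 0},
  {"translation": [0, 4.2, 0], "angular": [0, 0, 0], "gripper": 0},
  {"translation": [0, 7.5, 0], "angular": [0, 0, 0], "gripper": 0},
  {"translation": [0, 11.4, 0], "angular": [0, 0, 0], "gripper": 0},
  {"translation": [0, 15.6, 0], "angular": [0, 0, 0], "gripper": 0},
  {"translation": [0, 20, 0], "angular": [0, 0, 0], "gripper": 0},
  {"translation": [0, 24.3, 0], "angular": [0, 0, 0], "gripper": 0},
  {"translation": [0, 28.8, 0], "angular": [0, 0, 0], "gripper": 0},
  {"translation": [0, 33.4, 0], "angular": [0, 0, 0], "gripper": 0},
  {"translation": [0, 37.9, 0], "angular": [0, 0, 0], "gripper": 0},
  {"translation": [0, 42.4, 0], "angular": [0, 0, 0], "gripper": 0},
  {"translation": [0, 46.9, 0], "angular": [0, 0, 0], "gripper": 0},
  {"translation": [0, 51.3, 0], "angular": [0, 0, 0], "gripper": 0},
  {"translation": [0, 55.5, 0], "angular": [0, 0, 0], "gripper": 0},
  {"translation": [0, 59.2, 0], "angular": [0, 0, 0], "gripper": 0},
  {"translation": [0, 62.3, 0], "angular": [0, 0, 0], "gripper": 0},
  {"translation": [0, 64.8, 0], "angular": [0, 0, 0], "gripper": 0},
  {"translation": [0, 66.4, 0], "angular": [0, 0, 0], "gripper": 0},
  {"translation": [0, 67, 0], "angular": [0, 0, 0], "gripper": 0},
])

```text
t: 14.5
eef_pos: [0.5432, 0.0342, 0.2591]
ee_rot: [-180.0, -0.0, -2.2]
contact_force: [0.5, -0.4, -2.2]
finger_gap: 0.099
```

Request:
servo_tool([
  {"translation": [0, 0, 0], "angular": [0, 0, 0], "gripper": 0},
  {"translation": [0, 0, 0], "angular": [0, 0, 0], "gripper": 0},
  {"translation": [0, 0, 0], "angular": [0, 0, 0], "gripper": 0},
  {"translation": [0, 0, 0], "angular": [0, 0, 0], "gripper": 0},
  {"translation": [0, 0, 0], "angular": [0, 0, 0], "gripper": 0},
  {"translation": [0, 0, 0], "angular": [0, 0, 0], "gripper": 0},
])

```text
t: 15.0
eef_pos: [0.5432, 0.0343, 0.259]
ee_rot: [-180.0, -0.0, -2.2]
contact_force: [0.4, 0.1, -1.7]
finger_gap: 0.097
```

Run:
```python
from tilt import *
a,b,s=look("f1",None)
cv2.imwrite("pics/f1_c.png",cv2.resize(a["pixels"][140:380,220:440][:,:,::-1],None,fx=2.5,fy=2.5,interpolation=cv2.INTER_CUBIC))
cv2.imwrite("pics/f1_tc.png",cv2.resize(b["pixels"][170:270,250:450][:,:,::-1],None,fx=3.9,fy=3.9,interpolation=cv2.INTER_CUBIC))
yaw=s["ee_rot"][2]-90; c=np.array([np.cos(np.radians(yaw)),np.sin(np.radians(yaw))])
for im in(a,b):
    X,Y,Z,w,q=dishfit(im,s["eef_pos"][:2],yaw,s["eef_pos"][2]-.164)
    walls(X,Y,Z,w); uv=bead(im,X,Y,Z)
    if uv: print("bead",toworld(im,[uv],s["eef_pos"][2]-.164-.04+.016),"exp",s["eef_pos"][:2]+.0655*c)
lip=s["eef_pos"][:2]+.1695*c; g=np.radians(-2.2); d=lip-[.534,-.2055]
print("lip",lip,"in case",d[0]*np.cos(g)+d[1]*np.sin(g),-d[0]*np.sin(g)+d[1]*np.cos(g))
```

```text
15.1 [0.5432 0.0342 0.259 ] [-1.7999e+02 -1.0000e-02 -2.1900e+00] [-0.27 -0.21 -1.52] [0.037 0.217 0.027] 0.0983992236072585
wall -1 130 pitch slope deg -0.3 z at mid 0.0314
wall 1 140 pitch slope deg -0.14 z at mid 0.0311
lip floor z 0.0148 139
front wall z, slope across deg [-0.01729244  0.03007121] 86
bead px 69
bead [[ 0.54282936 -0.03066318  0.07104896]] exp [ 0.54071104 -0.03121815]
wall -1 136 pitch slope deg 1.32 z at mid 0.03
wall 1 135 pitch slope deg -1.3 z at mid 0.0312
lip floor z 0.0142 181
front wall z, slope across deg [-0.23028571  0.03044202] 108
bead px 38
bead [[ 0.54142491 -0.0298363   0.07104896]] exp [ 0.54071104 -0.03121815]
lip [ 0.53673714 -0.1351422 ] in case 3.424213124180852e-05 0.07041101019766301
```

View pics/f1_c.png

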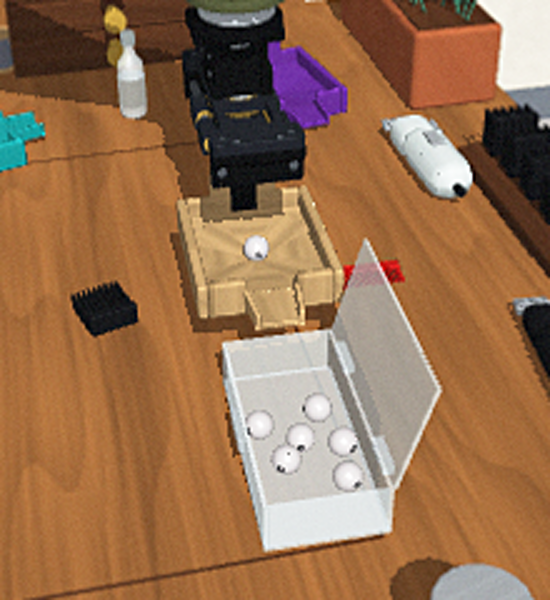

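View pics/f1_tc.png

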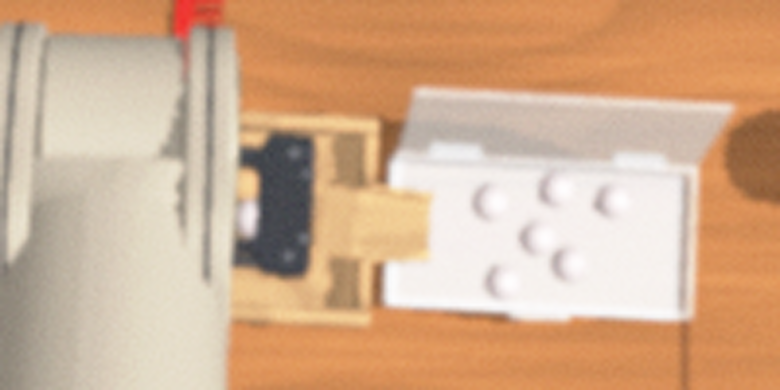

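Run:
```python
from tilt import *
im=arm.get_image("top")
f=lambda p:(np.array(p,float)+.5)/3.9-.5+[250,170]
L=toworld(im,f([(433,194),(428,262)]),.070); print("lip end corners",L.round(4),L.mean(0).round(4))
P=toworld(im,f([(390,157),(384,305),(688,320),(697,167)]),.042);print(P.round(4)); c=P.mean(0)
g=np.radians(-2.2); d=(L.mean(0)-c)[:2]; print("lip in case",d[0]*np.cos(g)+d[1]*np.sin(g),-d[0]*np.sin(g)+d[1]*np.cos(g))
s=arm.state(); print(s["t"],s["eef_pos"],s["qd"].round(2),s["finger_gap"])
# bystanders: compare with initial side picture (red comb, guard)
p0=cv2.imread("pics/side0.png").astype(int); p1=cv2.imread("pics/f1_s.png").astype(int)
for n,(x0,y0,x1,y1) in dict(guard=(240,245,280,280),guard2=(285,395,335,445),jar=(380,360,440,435),clip=(370,180,412,222),trim=(420,255,462,308),oil=(262,150,284,190)).items(): print(n,np.abs(p1-p0)[y0:y1,x0:x1].mean().round(2))
```

```text
lip end corners [[ 0.5564 -0.1377  0.07  ]
 [ 0.5168 -0.1351  0.07  ]] [ 0.5366 -0.1364  0.07  ]
[[ 0.5806 -0.1152  0.042 ]
 [ 0.4926 -0.1122  0.042 ]
 [ 0.4856 -0.2933  0.042 ]
 [ 0.5769 -0.2988  0.042 ]]
lip in case 6.339949094069436e-05 0.06853725371317237
15.15 [0.54318925 0.03424616 0.25905404] [-0.07  0.03  0.06 -0.11 -0.04 -0.04 -0.02] 0.1035825262584794
guard 3.52
guard2 3.85
jar 3.14
clip 2.84
trim 3.75
oil 28.42
```

Run:
```python
import cv2,numpy as np
for f in("pics/side0.png","pics/f1_s.png"):
    h=cv2.cvtColor(cv2.imread(f),cv2.COLOR_BGR2HSV)[148:192,258:288]; y,x=np.nonzero((h[...,1]<60)&(h[...,2]>120)); print(f,x.mean()+258,y.mean()+148,y.max()+148,len(x))
from rig import arm
print(arm.sign_off())
```

```text
pics/side0.png 271.95439739413683 170.97068403908796 186 307
pics/f1_s.png 271.96416938110747 171.24104234527687 186 307
the job is handed in; nothing more can be done
None
```

I gripped the wooden dish by its tab, lifted it 55 mm and turned it about 89° in the air. I then moved it so the lip goes in across the case's +y short end, and handed the job in at about 15 s while still holding it there. The sign-off reports no verdict, so the figures below are my own checks.

**Lip position:** By arm pose the lip end is at x ≈ 0 and y ≈ +0.070 m in the case frame; by the top picture, y ≈ +0.069 m. That is about 20 mm past the end wall. It is about 28 mm above the rim and points within about 1° of the case's length.

**Level, bead and grip:** The side view puts the dish slopes under 0.5°. The bead is within 3 mm of the middle, and the arm was still with a finger gap of about 9 mm, matching the tab.

**Bystanders:** The guards, jar, clipper and trimmer look unchanged in the side picture. The oil bottle's patch differed, but its outline is in the same place to within 0.3 pixel, so I put that down to shadow. I did not compare the comb numerically; it is partly hidden, but the dish passed about 50 mm above it.

**Disagreement:** In the last top view, the two side walls read slopes of +1.3° and -1.3°. I took this as depth noise and cover by the gripper, because the signs are opposite and the side view and front wall read level.

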